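# Shim the rocking lap machine

## Robot

A 6-joint arm with a two-finger parallel gripper is mounted at the origin on the work surface. World frame = base frame: x ahead of the robot, y to its left, z up, the work surface at z = 0. Lengths are in m, angles in rad, forces in N, time in s.
With the tool pointing down it reaches from about 0.2 to 0.875 m from the base axis. Payload 3.4 kg.
Tool frame: the origin (TCP) lies between the finger pads; the fingertips stand 25 mm ahead of it and the grasp point (between the pads) lies 6 mm ahead of it (r.nose_length is the z of the fingertips in the tool frame, in m); z points along the fingers, x is the direction in which the jaws open and shut, and the axes are right-handed (so a half turn about z gives the same grasp; the last joint's range is limited). The gripper opens to 94 mm and grips with 3 to 60 N. Pads are 16 mm wide; open, the fingers measure 119 mm over their backs; the gripper's body (75 mm by 177 mm) begins 78 mm behind the grasp point.
Start: joints at [1.165, 0.276, 1.505, -0, 1.361, -0.121], TCP at [0.162, 0.552, 0.23] pointing down, gripper open.
Joint ranges: [-2.89, 2.89], [-0.75, 2.08], [0.22, 2.7], [-1.18, 4.32], [0.11, 2.71], [-2.7, 2.7]. Speed limits (rad/s): [2.57, 2.57, 3.14, 3.14, 3.14, 3.14].

## Interface

Orientations are given as a unit quaternion [w, x, y, z].
In Python, from plant import r, gripper_to, inverse_kinematics, vision, models, telemetry gives the robot as it stands. Calls block until the motion is done:
- r.move_to(position, orientation): joint-space move of the TCP to a pose.
- r.move_l(position, rot=None, vel=0.15, guard=None): straight line of the TCP; rot=None keeps the orientation; vel is the mean speed in m/s. With guard (N) it stops when the force on the tool has changed by that much, and returns True; else False.
- r.movej(angles): joint-space move.
- gripper_to(opening, f_grip=None): finger opening in m; f_grip is the grip in N (None keeps the last); returns when the fingers have stopped.
- r.hold(seconds).
- inverse_kinematics(position, orientation): joint angles nearest the present ones, or None.
- vision.snapshot(name): name is "scene" or "top" or "wrist"; returns the picture (400x640x3 uint8, red, green, blue); there is no depth.
- vision.get_calibration(name): a dict with "fx", "fy", "cx", "cy" (pixels), "position" and "orientation" of the camera in the world. Camera axes: x right, y down, z forward; pixel columns grow to the right and rows downward; lengths in m; the calibration is good to about 2 mm. A picture is of the moment at which its call begins: read the wrist's pose just before it. get_calibration takes no time and is no camera call; for the wrist camera it gives the pose at the moment of the call.
A pose or a line that the arm cannot do raises r.PlanningError and nothing moves.
- r.sign_off(): hands the job in, once; it reports no verdict.
Trained networks look in the newest picture that a camera, given by its name, has taken for a name from the list of things; names that differ only in an ending like _2 or _b are one class to them, and where a whole thing is asked for, a point or a joint stands for the part that bears it (a point fixed in the world has none). Each returns a list of dicts, best first, with "score" (0 to 1); they miss things now and then, are a little off and sometimes report something else, mostly with a low value. They report only what shows in the picture. A call takes as long as a camera call. They do not tell look-alikes from the thing itself.
- models.boxes_of(thing, camera): "at" ([x, y, z] in m, in world coordinates, good to about 4 mm: the middle of the surface that is visible of it).
- models.regions_of(thing, camera): "pixels" (400x640 bool, what is visible of it).
- models.mark_of(thing, camera): "at" ([x, y, z] in m, in world coordinates, good to about 4 mm: a listed point, or the origin of a listed thing).
Readings, each from a call of its own:
- telemetry.current_t(): time.
- telemetry.current_joints(): joint angles.
- telemetry.current_dq(): joint speeds.
- telemetry.current_joint_efforts(): joint torques, N m.
- telemetry.current_ee_pos(): TCP position.
- telemetry.current_tool_rot(): TCP orientation.
- telemetry.current_wrist_force(): force on the tool from outside, world axes, zero at the start.
- telemetry.current_torque(): the same for the moment, N m.
- telemetry.current_opening(): finger opening in m.
Only numpy, scipy, OpenCV 4.12 (cv2) and the standard library are available. Lean on these libraries where they do the work, as an engineer would, in place of code of your own. Each camera call takes 0.05 s, during which the arm holds its last target.

## Task

The small flat-lap polishing machine rocks because its brass foot is shorter than the three rubber ones. With your fingertips push the wooden wedge along the mat, thin edge first, under the brass foot until the machine stands level and the rocking stops; then press down firmly with the fingertips on the round rubber pad at the diagonally opposite corner of its top to check that it stays steady, and leave wedge and machine standing so. Do not lift or carry the wedge or the machine, do not shove the machine out of place, and leave the compound bar, the tin and the ring clamp alone.

Things in the scene. Friction and masses are not known exactly. Their poses are not given: they have to be found in the camera images.
- mat: Fixed dark flat bench mat, 380 x 640 mm, 3 mm thick, on which everything stands; origin at the centre of its underside (on the bench), z up. Its x and y axes are roughly those of the machine and wedge.
- lap: Loose grey machine, about 2.4 kg. Casing 150 (x) x 200 (y) mm, 23 to 73 mm above its foot plane; tan felt disc of 128 mm diameter and a pointed screw on top, up to 108 mm. Origin: centre of the footprint, in the plane of the three rubber feet; z up out of the top. Domed feet, radius 16, at x +-55, y +-80 mm. At the start it leans 0.088 rad onto the brass foot and the foot at (-55, -80) hangs.
- short_foot (a point): Lowest point of the brass foot: at (+55, +80, 8) mm in the frame of the machine, 20 mm inside the casing's edge. It touches the mat at the start and must come to stand 8 mm above it.
- press_pad (a point): Centre of the top of the round black rubber pad (34 mm diameter, 2 mm thick) on the casing top above the foot that hangs at the start; at (-55, -80, 75) mm in the frame of the machine.
- wedge: Loose pale wooden wedge, 90 g, 56 mm wide (x), 135 mm long (y). Origin: centre of the underside. Thin edge (1.5 mm) at y -67.5, pointing to the brass foot; the slope rises 0.12 mm per mm to 14.7 mm at y +42.5, then a block heel 26 mm tall, 25 mm long, ends at y +67.5. Black lines mark 4, 6, 10, 12 mm thickness, a red one 8 mm. It stays where pushed.
- red_line (a point): Middle of the red line on the wedge's slope, where it is 8 mm thick: at y = -13.3 mm in the frame of the wedge. With the brass foot on this line (within some 6 mm) the machine is level.
- heel_face (a point): Centre of the upright back face of the wedge's heel (56 mm wide, 26 mm tall), 13 mm above the wedge's underside, at y = +67.5 mm in the frame of the wedge; pushing here towards the wedge's -y drives it. The push takes up to about 15 N; past level it only shoves the machine along.
- compound_bar: Loose pale green bar of polishing compound, 45 x 90 x 28 mm (x, y, z), origin at the centre of its underside. Leave alone.
- tin: Loose round tin with brass lid, 56 mm diameter, 30 mm tall, origin at the centre of its underside. Leave alone.
- ring_clamp: Loose dark wooden ring clamp with a brass band, 29 x 128 x 22 mm (x, y, z), lying flat, origin at the middle of its underside. Leave alone.
Mind the look-alikes: they are no part of the job. Several things have the shape of the wedge; the one meant has the colours described above.

How it is judged:
By the outcome, as a careful person would: the job done as asked, in the order asked, and still so for the second after the job is handed in, with the robot touching nothing.
It also fails if it takes over 69 s, if anything falls off the work surface, if the arm or the gripper's body presses on something with over 40 N, if the wrist force passes 120 N, or if a joint passes its speed limit or range.

## Working session

There is one attempt and no reset: what is moved stays moved. The work goes in short steps, each a Python script; the robot and the scene stay as the last script left them, time stands still between calls to the robot, and variables do not carry over. Pictures are saved under pics/ and viewed, and the job is handed in when it is done.

```bash
mkdir -p pics; ls; python3 - <<'E'
from plant import r, vision, models, telemetry
import cv2
for n in ("scene","top"):
    im=vision.snapshot(n); cv2.imwrite(f"pics/{n}0.png",im[:,:,::-1])
    c=vision.get_calibration(n); print(n,{k:(v if not hasattr(v,'round') else v) for k,v in c.items()})
    for t in ("mat","lap","short_foot","press_pad","wedge","red_line","heel_face","compound_bar","tin","ring_clamp"):
        print(t,[([round(float(a),4) for a in d["at"]],round(d["score"],2)) for d in models.mark_of(t,n)])
print(telemetry.current_t(),r.nose_length,telemetry.current_tool_rot())
E
```

```text
pics
scene {'fx': 384.00213384845233, 'fy': 384.00213384845233, 'cx': 319.5497231718453, 'cy': 199.4191917568223, 'position': array([1.19692172, 0.48326871, 0.82009797]), 'orientation': array([-0.19371691,  0.45848627,  0.79439173, -0.34814636])}
mat [([0.5614, -0.0015, 0.0022], 0.86)]
lap [([0.5564, -0.1319, 0.0035], 0.83)]
short_foot [([0.6207, -0.0595, 0.0004], 0.85), ([0.62, 0.0636, 0.004], 0.19), ([0.7201, 0.1689, -0.0009], 0.16)]
press_pad [([0.4978, -0.2013, 0.0867], 0.98)]
wedge [([0.619, 0.0656, -0.0013], 0.97), ([0.6374, 0.4328, -0.0009], 0.71), ([0.4243, 0.4397, -0.0021], 0.56)]
red_line [([0.616, 0.0522, 0.0066], 0.78), ([0.6241, 0.435, 0.0102], 0.61), ([0.4125, 0.4248, 0.01], 0.55)]
heel_face [([0.4489, 0.5002, 0.013], 0.88), ([0.7005, 0.4544, 0.0139], 0.77), ([0.621, 0.1321, 0.0172], 0.66)]
compound_bar [([0.4838, 0.1201, 0.0011], 0.91), ([0.7109, -0.009, 0.0034], 0.73)]
tin [([0.7123, -0.0113, 0.0016], 0.84), ([0.5574, -0.1303, 0.003], 0.6), ([0.6192, -0.0581, 0.0012], 0.52)]
ring_clamp [([0.7239, 0.1708, 0.0006], 0.7), ([0.5631, 0.0025, 0.0002], 0.7)]
top {'fx': 447.7
[... 293 characters left out ...]
 0.9), ([0.623, 0.1332, 0.0145], 0.21)]
short_foot [([0.6146, -0.0564, 0.0028], 0.92), ([0.4946, -0.2018, 0.0837], 0.58)]
press_pad [([0.495, -0.204, 0.0826], 0.97), ([0.7089, -0.0022, 0.002], 0.68)]
wedge [([0.634, 0.4347, 0.0], 0.62), ([0.6192, 0.066, 0.0025], 0.6)]
red_line [([0.6269, 0.4352, 0.0105], 0.95), ([0.6217, 0.0481, 0.0102], 0.87), ([0.417, 0.4261, 0.0113], 0.87)]
heel_face [([0.4447, 0.5031, 0.0135], 0.97), ([0.6203, 0.1325, 0.0183], 0.74), ([0.7041, 0.4541, 0.0165], 0.65)]
compound_bar [([0.4842, 0.1247, 0.0032], 0.75)]
tin [([0.7108, -0.0035, 0.0045], 0.8)]
ring_clamp [([0.724, 0.1786, 0.0025], 0.93)]
1.1 0.025 [-2.34375355e-05  8.00311724e-01  5.99584142e-01  2.55623783e-05]
```

```bash
python3 - <<'E'
import cv2
t=cv2.imread("pics/top0.png");s=cv2.imread("pics/scene0.png")
cv2.imwrite("pics/top0b.png",t)
c=t[100:320,260:480]
print(t.shape)
E
```

```text
(400, 640, 3)
```

View pics/top0.png

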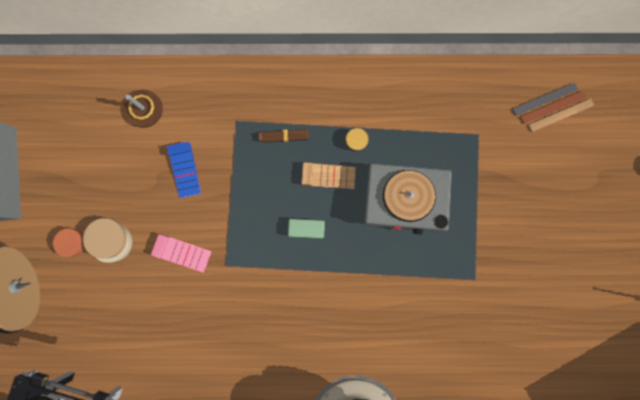

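View pics/scene0.png

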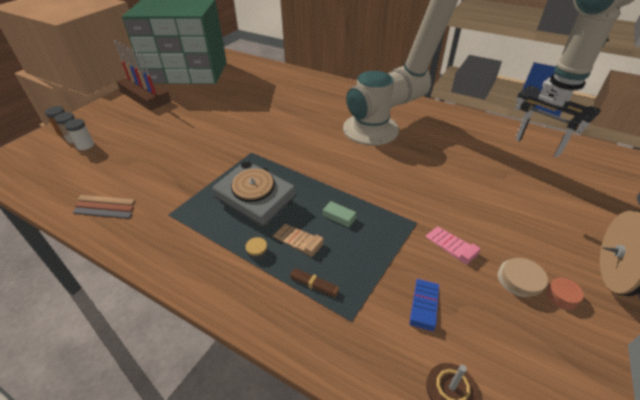

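```bash
python3 - <<'E'
import cv2,numpy as np
t=cv2.imread("pics/top0.png");s=cv2.imread("pics/scene0.png")
a=cv2.resize(t[110:280,230:480],(750,510),interpolation=cv2.INTER_CUBIC)
b=cv2.resize(s[150:310,190:400],(787,600),interpolation=cv2.INTER_CUBIC)
cv2.imwrite("pics/ca.png",a);cv2.imwrite("pics/cb.png",b)
E
```

```text
(no output)
```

View pics/ca.png

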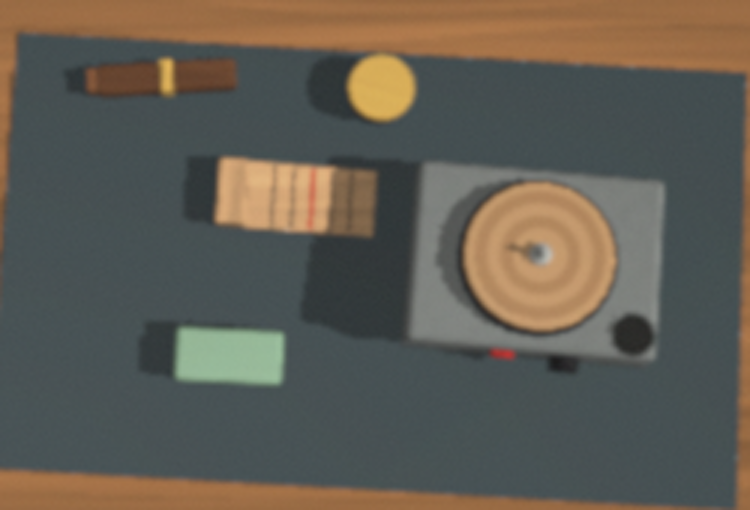

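View pics/cb.png

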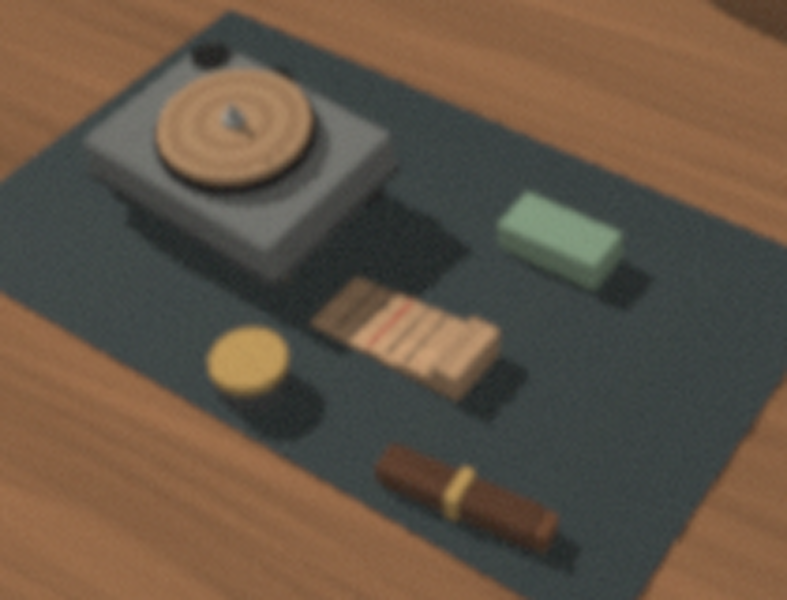

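The candidates for the wedge, by top-camera pixel:
- **(328,176):** pale wood, black lines plus one red line.
- **(184,170):** blue.
- **(181,253):** pink.

The wooden one is meant. In the crop it stands on the mat with its red line at (312,198) and its thin end, in shadow, pointing at the machine. Next I take the yaws and a close-up wrist view.

```bash
cat > h.py <<'E'
import numpy as np, cv2, math
from plant import r, gripper_to, inverse_kinematics, vision, models, telemetry
from scipy.spatial.transform import Rotation as R
from scipy.optimize import least_squares
def rot(q): return R.from_quat([q[1],q[2],q[3],q[0]]).as_matrix()
def down(yaw):  # tool z down, tool x at world angle yaw
    m=np.array([[math.cos(yaw),math.sin(yaw),0],[math.sin(yaw),-math.cos(yaw),0],[0,0,-1]])
    q=R.from_matrix(m).as_quat(); return np.array([q[3],q[0],q[1],q[2]])
def back(c,px,z):
    px=np.atleast_2d(px).astype(float)
    d=np.c_[(px[:,0]-c["cx"])/c["fx"],(px[:,1]-c["cy"])/c["fy"],np.ones(len(px))]@rot(c["orientation"]).T
    p=np.array(c["position"]); s=(z-p[2])/d[:,2]
    return p+d*s[:,None]
def rect(thing,cam,c,z):
    for d in models.regions_of(thing,cam)[:3]:
        m=d["pixels"].astype(np.uint8)
        cs,_=cv2.findContours(m,cv2.RETR_EXTERNAL,cv2.CHAIN_APPROX_NONE)
        k=max(cs,key=cv2.contourArea)[:,0,:]
        w=back(c,k,z)[:,:2]*1000
        rr=cv2.minAreaRect(w.astype(np.float32))
        print(thing,cam,round(d["score"],2),"ctr px",k.mean(0).round(),"world mm",np.round(rr[0],1),np.round(rr[1],1),"ang",round(rr[2],2))
def marks(cam,things):
    for t in things:
        print(cam,t,[(np.round(d["at"],4).tolist(),round(d["score"],2)) for d in models.mark_of(t,cam)[:3]])
E
python3 - <<'E'
from h import *
q=down(0.0)
print([inverse_kinematics([0.62,0.16,0.30],down(a)) for a in (0,math.pi)])
c=vision.get_calibration("top"); vision.snapshot("top")
rect("lap","top",c,0.074); rect("wedge","top",c,0.01); rect("mat","top",c,0.003)
gripper_to(0.02) 
j=telemetry.current_joints()
r.move_to([0.60,0.12,0.36],down(math.pi if abs(inverse_kinematics([0.62,0.16,0.30],down(math.pi))[5])<abs(inverse_kinematics([0.62,0.16,0.30],down(0))[5]) else 0))
c=vision.get_calibration("wrist"); im=vision.snapshot("wrist"); cv2.imwrite("pics/w1.png",im[:,:,::-1])
marks("wrist",("lap","short_foot","press_pad","wedge","red_line","heel_face"))
rect("lap","wrist",c,0.074); rect("wedge","wrist",c,0.01)
print(telemetry.current_t(),telemetry.current_joints(),telemetry.current_opening(),c)
E
```

```text
[array([ 1.43956352e-01,  3.49834819e-01,  1.22719482e+00, -4.44089210e-16,
        1.56456302e+00,  1.43956352e-01]), None]
lap top 0.61 ctr px [408. 198.] world mm [ 552.  -125.6] [205.3 163.9] ang 84.94
lap top 0.5 ctr px [306. 228.] world mm [481.7 121.5] [84.5 43.4] ang 89.7
wedge top 0.83 ctr px [184. 169.] world mm [636.4 438.1] [140.9  61.8] ang 12.7
wedge top 0.73 ctr px [407. 198.] world mm [ 558.5 -138.9] [214.6 168.1] ang 84.98
wedge top 0.65 ctr px [328. 175.] world mm [618.4  63.7] [136.6  61. ] ang 84.04
mat top 0.77 ctr px [354. 197.] world mm [558.3  -0.6] [644.  384.9] ang 86.7Traceback (most recent call last):
  File "<stdin>", line 8, in <module>
TypeError: 'NoneType' object is not subscriptable
```

```bash
python3 - <<'E'
from h import *
r.move_to([0.60,0.12,0.36],down(-0.06))
c=vision.get_calibration("wrist"); im=vision.snapshot("wrist"); cv2.imwrite("pics/w1.png",im[:,:,::-1])
marks("wrist",("lap","short_foot","press_pad","wedge","red_line","heel_face"))
rect("lap","wrist",c,0.074); rect("wedge","wrist",c,0.01)
print(telemetry.current_t(),telemetry.current_joints(),telemetry.current_opening(),c)
E
```

```text
wrist lap [([0.5563, -0.133, 0.0075], 0.68)]
wrist short_foot [([0.6165, -0.0578, -0.0017], 0.74)]
wrist press_pad []
wrist wedge [([0.6217, 0.0648, 0.0038], 0.82), ([0.7236, 0.1759, 0.0013], 0.45)]
wrist red_line [([0.6149, 0.0467, 0.0113], 0.98), ([0.7261, 0.1748, -0.0009], 0.6), ([0.709, -0.0071, 0.0041], 0.56)]
wrist heel_face []
lap wrist 0.8 ctr px [321. 342.] world mm [ 575.6 -187.8] [ 77.7 101.5] ang 84.99
wedge wrist 0.93 ctr px [335. 196.] world mm [618.9  64.5] [131.   56.4] ang 85.34
wedge wrist 0.84 ctr px [190.   7.] world mm [406.5 379.1] [26.  62.8] ang 86.71
5.2 [ 8.40479090e-02  2.94442399e-01  1.16697861e+00 -1.33517235e-06
  1.68020072e+00  1.43748966e-01] 0.02004071188498601 {'fx': 286.84735635802866, 'fy': 286.84735635802866, 'cx': 322.3432811159531, 'cy': 199.03375296004972, 'position': array([0.60181045, 0.19424244, 0.51369766]), 'orientation': array([ 0.12575972,  0.99164523, -0.02849218, -0.00352387])}
```

View pics/w1.png

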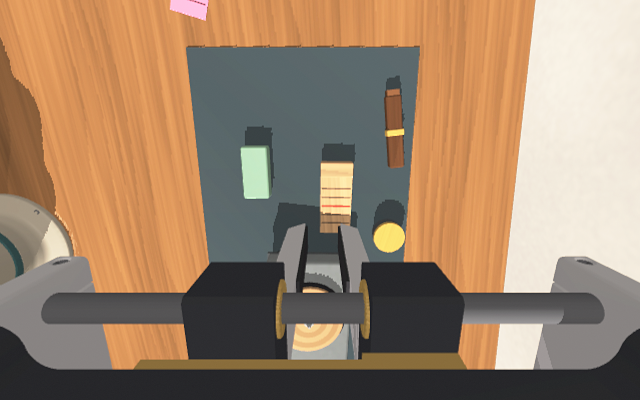

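```bash
python3 - <<'E'
import cv2,numpy as np
w=cv2.imread("pics/w1.png")
cv2.imwrite("pics/w1c.png",cv2.resize(w[130:270,260:420],(686,600),interpolation=cv2.INTER_NEAREST))
b,g,rr=[w[:,:,i].astype(int) for i in range(3)]
m=(rr-g>80)&(b<130); m[:195]=0;m[220:]=0;m[:,:310]=0;m[:,365:]=0
ys,xs=np.nonzero(m);print(len(xs),xs.min() if len(xs) else 0,xs.max(),ys.min(),ys.max(),xs.mean(),ys.mean(),np.polyfit(xs,ys,1))
E
```

```text
49 322 349 205 206 334.0 205.57142857142858 [1.53061224e-02 2.00459184e+02]
```

View pics/w1c.png

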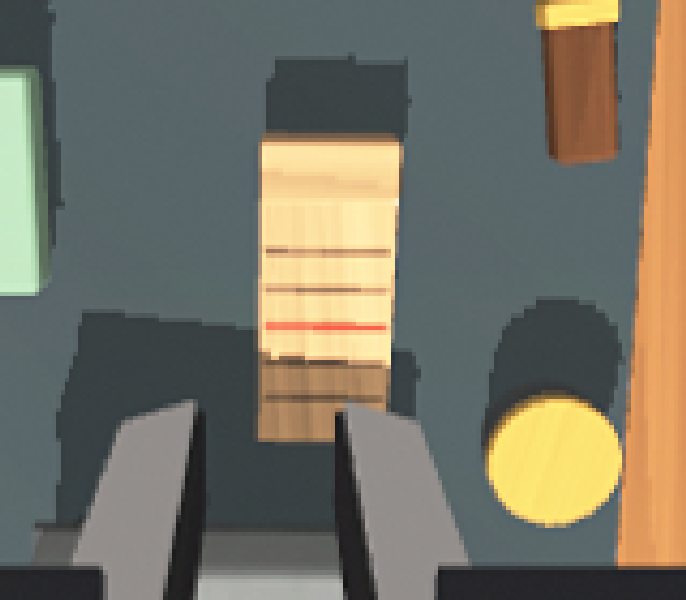

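```bash
python3 - <<'E'
from h import *
c={'fx':286.84735635802866,'fy':286.84735635802866,'cx':322.3432811159531,'cy':199.03375296004972,'position':np.array([0.60181045,0.19424244,0.51369766]),'orientation':np.array([0.12575972,0.99164523,-0.02849218,-0.00352387])}
def f(u,v,z): p=back(c,[[260+u/4.2875-.5,130+v/4.2857-.5]],z)[0]; return np.round(p[:2]*1000,1)
print("heel",f(262,138,.029),f(403,141,.029)); print("thin",f(259,441,.0045),f(386,442,.0045))
print("red",back(c,[[334.5,205.6]],.011)); print(back(c,[[322,205.4],[349,205.8]],.011))
w=cv2.imread("pics/w1.png").astype(int)
for x in range(268,366,6):
    print(x,w[244:262,x,1].tolist())
# lap fit from marks
th=0.088
ax=np.array([-55,80,0.])/math.hypot(55,80)  # tilt about this axis; brass side must go down
A0=np.array([[55,80,8],[-55,-80,75],[0,0,0.]])/1000
for s in (1,-1):
    T=R.from_rotvec(s*th*ax).as_matrix(); print(s,(A0@T.T).round(4))
E
```

```text
heel [595.5 134.7] [650.9 130.3]
thin [586.   -1.6] [641.9  -5.2]
red [[0.61584876 0.05127019 0.011     ]]
[[0.59315142 0.05295498 0.011     ]
 [0.64219048 0.04937555 0.011     ]]
268 [104, 105, 106, 106, 106, 105, 106, 91, 67, 91, 110, 106, 101, 93, 90, 92, 95, 87]
274 [65, 64, 65, 63, 64, 64, 64, 62, 58, 71, 87, 93, 93, 93, 94, 95, 96, 89]
280 [64, 63, 63, 68, 92, 101, 112, 139, 148, 145, 143, 143, 143, 143, 142, 142, 145, 125]
286 [142, 142, 142, 142, 143, 143, 142, 142, 142, 142, 142, 141, 142, 142, 142, 143, 142, 142]
292 [142, 142, 142, 142, 142, 142, 142, 142, 142, 142, 142, 142, 142, 142, 142, 143, 143, 143]
298 [142, 142, 141, 142, 142, 143, 142, 142, 143, 143, 144, 144, 144, 145, 143, 141, 141, 139]
304 [34, 35, 33, 34, 33, 31, 32, 31, 31, 32, 30, 31, 31, 30, 31, 32, 31, 30]
310 [65, 65, 65, 66, 65, 65, 65, 64, 60, 66, 84, 93, 92, 93, 93, 94, 95, 99]
316 [65, 65, 66, 65, 65, 65, 65, 64, 61, 66, 82, 94, 94, 93, 95, 94, 95, 99]
322 [64, 65, 64, 65, 63, 64, 65, 65, 62, 66, 83, 93, 93, 92, 94, 94, 94, 98]
328 [65, 64, 65, 64, 65, 65, 65, 64, 60, 61, 81, 94, 93, 93, 94, 95, 94, 97]
334 [65, 65, 66, 65, 65, 65, 65, 64, 61, 60, 80, 95, 93, 94, 93, 93, 93, 96]
340 [35, 35, 34, 34, 34, 36, 36, 35, 37, 34, 34, 36, 34, 35, 32, 34, 34, 32]
346 [142, 142, 142, 143, 142, 143, 143, 143, 143, 145, 145, 147, 151, 154, 144, 119, 105, 107]
352 [142, 142, 142, 142, 142, 142, 143, 142, 143, 142, 142, 142, 142, 143, 142, 142, 142, 142]
358 [142, 142, 141, 142, 142, 143, 142, 142, 142, 142, 142, 141, 142, 141, 142, 142, 142, 142]
364 [102, 101, 106, 114, 129, 142, 143, 143, 144, 142, 142, 142, 142, 143, 142, 143, 145, 125]
1 [[ 0.0553  0.0802  0.    ]
 [-0.0493 -0.0761  0.0827]
 [ 0.      0.      0.    ]]
-1 [[ 0.0541  0.0794  0.0159]
 [-0.0601 -0.0835  0.0667]
 [ 0.      0.      0.    ]]
```

```bash
python3 - <<'E'
from h import *
c={'fx':286.84735635802866,'fy':286.84735635802866,'cx':322.3432811159531,'cy':199.03375296004972,'position':np.array([0.60181045,0.19424244,0.51369766]),'orientation':np.array([0.12575972,0.99164523,-0.02849218,-0.00352387])}
T=R.from_rotvec(0.088*np.array([-55,80,0.])/math.hypot(55,80)).as_matrix()
def proj(p):
    d=(p-c["position"])@rot(c["orientation"]); return np.array([c["cx"]+c["fx"]*d[0]/d[2],c["cy"]+c["fy"]*d[1]/d[2]])
meas=[([.5561,-.132],[0,0,0])]
M={'o':[(.5564,-.1319,0),(.5592,-.1311,0),(.5563,-.133,0)],'f':[(.6207,-.0595,0),(.6146,-.0564,0),(.6165,-.0578,0)],'p':[(.4978,-.2013,0),(.495,-.204,0)]}
L={'o':[0,0,0],'f':[.055,.08,.008],'p':[-.055,-.08,.075]}
def pose(v): return R.from_euler('z',v[2]).as_matrix()@T, np.array([v[0],v[1],.003])
def res(v):
    Q,t=pose(v); o=[]
    for k in M:
        for m in M[k]: o+=list(((Q@np.array(L[k])+t)-m)[:2]/.004)
    # bottom-edge rows of casing at columns
    for u,row in ((310,253.6),(322,253.6),(334,253.9)):
        a=proj(Q@np.array([-.07,.1,.023])+t); b=proj(Q@np.array([.07,.1,.023])+t)
        vv=a[1]+(b[1]-a[1])*(u-a[0])/(b[0]-a[0]); o.append((vv-row)/2)
    o.append((v[2]+.068)/.02)
    return o
s=least_squares(res,[.557,-.132,-.07]); print(s.x,np.round(s.fun,2)); Q,t=pose(s.x)
for k in L: print(k,Q@np.array(L[k])+t)
print(Q@np.array([0,.1,.073])+t)
for yw in (-.05,-.0715,-.09):
    for q in ([.62,.15,.035],[.6157,.03,.035],[.62,.2,.2]): 
        a=inverse_kinematics(q,down(yw)); print(yw,q,None if a is None else a.round(2))
E
```

```text
[ 0.55512772 -0.1334161  -0.08886137] [-0.32 -0.38 -1.02 -0.58 -0.29 -0.1  -0.85  0.27  0.68 -0.51  0.2  -0.16
  0.37 -0.88  1.07 -0.2  -0.81 -0.81 -0.96 -1.04]
o [ 0.55512772 -0.1334161   0.003     ]
f [ 0.61731719 -0.05843963  0.00300261]
p [ 0.49929232 -0.20480973  0.08567622]
[ 0.56939973 -0.03076716  0.0707385 ]
-0.05 [0.62, 0.15, 0.035] [ 0.13  0.52  1.63 -0.    0.99  0.18]
-0.05 [0.6157, 0.03, 0.035] [-0.06  0.5   1.68 -0.    0.96 -0.01]
-0.05 [0.62, 0.2, 0.2] [ 0.21  0.41  1.38 -0.    1.35  0.26]
-0.0715 [0.62, 0.15, 0.035] [ 0.13  0.52  1.63 -0.    0.99  0.2 ]
-0.0715 [0.6157, 0.03, 0.035] [-0.06  0.5   1.68 -0.    0.96  0.01]
-0.0715 [0.62, 0.2, 0.2] [ 0.21  0.41  1.38 -0.    1.35  0.28]
-0.09 [0.62, 0.15, 0.035] [ 0.13  0.52  1.63 -0.    0.99  0.22]
-0.09 [0.6157, 0.03, 0.035] [-0.06  0.5   1.68 -0.    0.96  0.03]
-0.09 [0.62, 0.2, 0.2] [ 0.21  0.41  1.38 -0.    1.35  0.3 ]
```

```bash
python3 - <<'E'
from h import *
yw=-0.0715; d=np.array([-0.0715,-0.9974,0])
h0=np.array([0.6235,0.132,0.037])
q=down(yw)
a=h0-d*0.035
r.move_to([a[0],a[1],0.15],q)
r.move_l(a,vel=0.1)
print(telemetry.current_wrist_force().round(2))
hit=r.move_l(a+d*0.06,vel=0.02,guard=1.5)
print(hit,telemetry.current_ee_pos().round(4),telemetry.current_wrist_force().round(2),telemetry.current_t())
E
```

```text
[ 0.19  0.26 -0.42]
False [0.6217 0.1071 0.037 ] [-0.19  0.37  0.15] 10.5083
```

```bash
python3 - <<'E'
from h import *
c=vision.get_calibration("wrist");im=vision.snapshot("wrist"); s=vision.snapshot("scene")
marks("wrist",("wedge","red_line"))
marks("scene",("wedge","red_line","heel_face","short_foot"))
cv2.imwrite("pics/w2.png",cv2.resize(im[100:300,200:440,::-1],(720,600)))
cv2.imwrite("pics/s2.png",cv2.resize(s[150:310,190:400,::-1],(787,600)))
print({k:np.array(v).tolist() for k,v in c.items()})
E
```

```text
wrist wedge [([0.6215, 0.0322, 0.0051], 0.87)]
wrist red_line [([0.6135, 0.0158, 0.0111], 0.75)]
scene wedge [([0.6198, 0.0335, 0.0013], 0.87), ([0.4227, 0.4395, 0.002], 0.77), ([0.6331, 0.4363, -0.0013], 0.64)]
scene red_line [([0.4131, 0.4259, 0.0129], 0.96), ([0.6255, 0.4366, 0.0104], 0.81), ([0.6163, 0.0193, 0.0114], 0.69)]
scene heel_face [([0.6208, 0.0986, 0.0141], 0.87), ([0.4432, 0.5038, 0.0131], 0.73), ([0.7036, 0.4539, 0.0163], 0.61)]
scene short_foot [([0.6244, -0.0604, 0.0017], 0.68)]
{'fx': 286.84735635802866, 'fy': 286.84735635802866, 'cx': 322.3432811159531, 'cy': 199.03375296004972, 'position': [0.6247761950791691, 0.18034096449354853, 0.19083438823626792], 'orientation': [0.1259429294788723, 0.9914136324085305, -0.03493927718891033, -0.004078590236776021]}
```

View pics/w2.png

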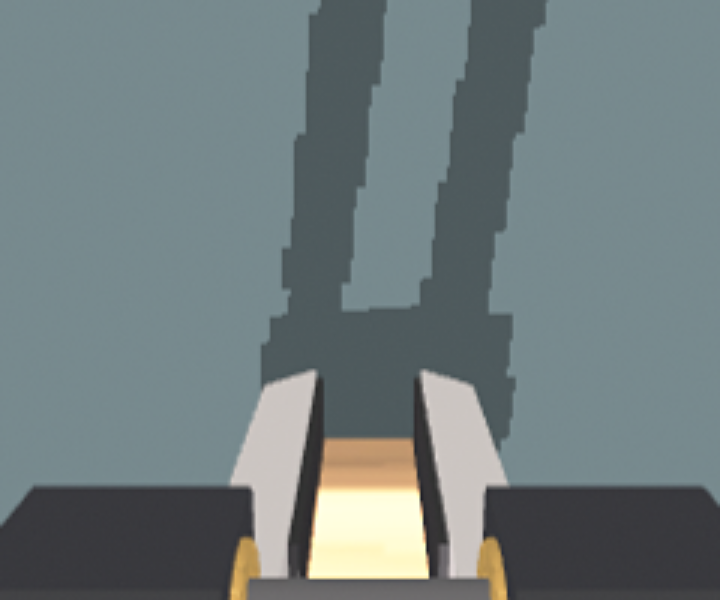

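View pics/s2.png

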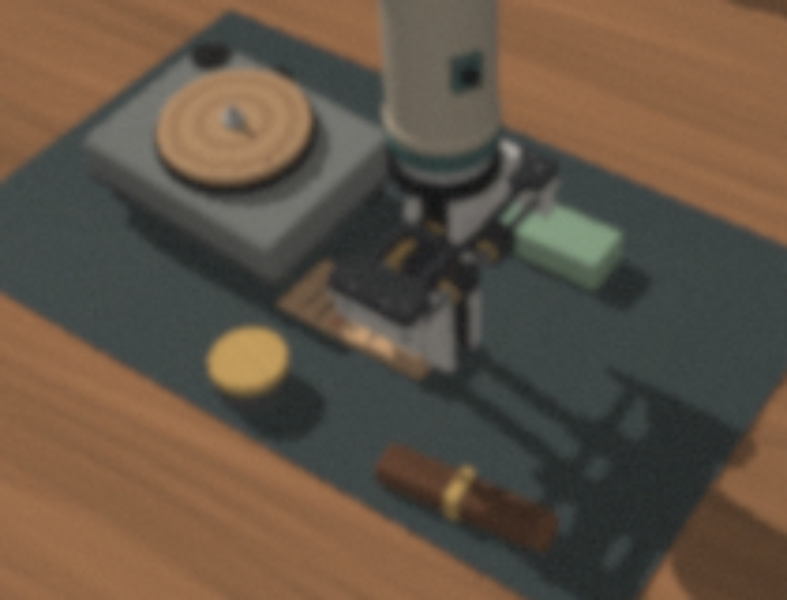

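```bash
python3 - <<'E'
from h import *
c={'fx': 286.84735635802866, 'fy': 286.84735635802866, 'cx': 322.3432811159531, 'cy': 199.03375296004972, 'position': [0.6247761950791691, 0.18034096449354853, 0.19083438823626792], 'orientation': [0.1259429294788723, 0.9914136324085305, -0.03493927718891033, -0.004078590236776021]}
print(back(c,[[322.5,245.7]],.003),back(c,[[322.5,262]],.029))
E
```

```text
[[0.61921825 0.09800282 0.003     ]] [[0.61922591 0.09857213 0.029     ]]
```

```bash
python3 - <<'E'
from h import *
d=np.array([-0.0715,-0.9974,0])
p=telemetry.current_ee_pos().copy(); p[2]=.037
for i in range(31):
    p=p+d*0.002
    g=r.move_l(p,vel=0.02,guard=18)
    e=telemetry.current_ee_pos();f=telemetry.current_wrist_force()
    print(i,e[:3].round(4),f.round(2),round(telemetry.current_t(),2))
    if g or f[1]>14: break
E
```

```text
0 [0.6215 0.1048 0.037 ] [0.24 0.12 0.22] 11.16
1 [0.6214 0.1028 0.037 ] [-0.69  0.58 -0.85] 11.41
2 [0.6212 0.1009 0.037 ] [ 0.3   0.08 -0.26] 11.66
3 [0.6211 0.0989 0.037 ] [-0.08 -0.21 -0.28] 11.91
4 [0.621 0.097 0.037] [-0.21  0.03  0.03] 12.16
5 [0.6208 0.095  0.037 ] [0.1  0.37 0.64] 12.41
6 [0.6208 0.094  0.0371] [-0.05  4.16 -0.29] 12.66
7 [0.6208 0.093  0.0372] [-0.06  6.81  0.29] 12.91
8 [0.6207 0.0911 0.0373] [0.64 8.05 0.85] 13.16
9 [0.6204 0.0887 0.0372] [0.63 5.4  0.7 ] 13.41
10 [0.6203 0.0867 0.0371] [-0.18  6.16  0.35] 13.66
11 [0.6201 0.0846 0.0371] [1.19 5.71 0.57] 13.91
12 [0.6199 0.0826 0.0371] [-0.03  6.29  0.5 ] 14.16
13 [0.6198 0.0806 0.0371] [0.55 5.65 0.02] 14.41
14 [0.6196 0.0786 0.0371] [-0.16  6.38 -0.45] 14.66
15 [0.6194 0.0765 0.0371] [-0.2   5.28  0.85] 14.91
16 [0.6193 0.0745 0.037 ] [0.91 6.78 0.53] 15.16
17 [0.6191 0.0725 0.037 ] [-0.66  5.15 -0.05] 15.41
18 [0.619  0.0704 0.037 ] [-0.3   5.53  0.17] 15.66
19 [0.6188 0.0685 0.037 ] [-0.36  5.28 -0.16] 15.91
20 [0.6186 0.0664 0.037 ] [-0.    5.33 -0.57] 16.16
21 [0.6185 0.0644 0.037 ] [0.11 5.22 0.08] 16.41
22 [0.6183 0.0624 0.037 ] [1.33 5.81 0.62] 16.66
23 [0.6182 0.0604 0.037 ] [ 0.44  5.24 -0.09] 16.91
24 [0.618  0.0584 0.037 ] [0.16 5.2  0.9 ] 17.16
25 [0.6179 0.0564 0.037 ] [0.07 5.4  0.33] 17.41
26 [0.6177 0.0544 0.037 ] [ 0.72  6.11 -0.31] 17.66
27 [0.6176 0.0524 0.037 ] [ 0.02  4.87 -0.43] 17.91
28 [0.6174 0.0504 0.037 ] [0.52 5.53 0.06] 18.16
29 [0.6173 0.0484 0.037 ] [-0.13  4.28 -0.65] 18.41
30 [0.6171 0.0464 0.037 ] [0.59 5.35 0.51] 18.66
```

```bash
python3 - <<'E'
from h import *
d=np.array([-0.0715,-0.9974,0])
p=np.array([0.6171,0.0459,.037])
k=0
for i in range(22):
    p=p+d*0.001
    g=r.move_l(p,vel=0.01,guard=12)
    fs=[]
    for _ in range(4): r.hold(0.02); fs.append(telemetry.current_wrist_force())
    f=np.mean(fs,0); e=telemetry.current_ee_pos()
    print(i,e.round(4),f.round(2),round(telemetry.current_t(),2))
    k=k+1 if f[1]>9 else 0
    if g or k>=2 or e[1]<.0295: break
E
```

```text
0 [0.617  0.0462 0.037 ] [ 0.27  5.84 -0.06] 18.98
1 [0.6169 0.0453 0.037 ] [0.38 6.18 0.46] 19.29
2 [0.6168 0.0443 0.037 ] [-0.17  6.14  0.96] 19.61
3 [0.6167 0.0433 0.037 ] [ 0.15  5.73 -0.05] 19.93
4 [0.6166 0.0423 0.037 ] [0.26 6.08 0.28] 20.24
5 [0.6165 0.0413 0.037 ] [0.31 5.54 0.65] 20.56
6 [0.6165 0.0403 0.037 ] [0.68 5.68 0.41] 20.88
7 [0.6164 0.0393 0.037 ] [0.29 6.19 0.57] 21.19
8 [0.6163 0.0383 0.037 ] [0.81 6.13 0.43] 21.51
9 [0.6163 0.0373 0.037 ] [0.24 5.81 0.49] 21.82
10 [0.6162 0.0365 0.037 ] [0.29 6.1  0.44] 22.14
11 [0.6162 0.0358 0.037 ] [0.85 7.26 0.62] 22.46
12 [0.6161 0.0351 0.037 ] [0.54 8.02 0.44] 22.77
13 [0.616  0.0345 0.037 ] [0.51 8.9  0.32] 23.09
14 [0.616  0.0339 0.0371] [0.86 9.56 0.3 ] 23.41
15 [0.6159 0.0331 0.0371] [ 0.27 10.36  0.44] 23.73
```

```bash
python3 - <<'E'
from h import *
p=telemetry.current_ee_pos()
d=np.array([-0.0715,-0.9974,0])
r.move_l(p-d*0.03,vel=0.08)
r.move_l(p-d*0.03+[0,0,.12],vel=0.15)
r.move_to([0.62,0.13,0.36],down(-.07))
c=vision.get_calibration("wrist");im=vision.snapshot("wrist"); cv2.imwrite("pics/w3.png",im[:,:,::-1])
s=vision.snapshot("scene"); t=vision.snapshot("top")
for n in ("wrist","scene","top"): marks(n,("lap","short_foot","press_pad","wedge","red_line","heel_face"))
cv2.imwrite("pics/s3.png",cv2.resize(s[150:310,190:400,::-1],(787,600),interpolation=cv2.INTER_CUBIC))
cv2.imwrite("pics/t3.png",cv2.resize(t[110:280,230:480,::-1],(750,510),interpolation=cv2.INTER_CUBIC))
rect("lap","top",vision.get_calibration("top"),.076);rect("wedge","wrist",c,.02)
print({k:np.array(v).tolist() for k,v in c.items()},telemetry.current_t())
E
```

```text
wrist lap [([0.5538, -0.1324, 0.0044], 0.66)]
wrist short_foot [([0.6176, -0.0576, 0.0088], 0.85)]
wrist press_pad []
wrist wedge [([0.6145, -0.0415, 0.0015], 0.88)]
wrist red_line [([0.6099, -0.0557, 0.0091], 0.68)]
wrist heel_face [([0.6189, 0.0188, 0.0174], 0.71)]
scene lap [([0.5593, -0.1336, -0.0004], 0.91)]
scene short_foot [([0.6192, -0.0579, 0.0103], 0.88)]
scene press_pad [([0.491, -0.2044, 0.0789], 0.81), ([0.712, -0.0126, 0.0047], 0.27)]
scene wedge [([0.6356, 0.4336, 0.0024], 0.85), ([0.4239, 0.4412, 0.0009], 0.76), ([0.6126, -0.0404, 0.0005], 0.66)]
scene red_line [([0.4154, 0.428, 0.0107], 0.96), ([0.6096, -0.0562, 0.0042], 0.91), ([0.6245, 0.4355, 0.0094], 0.79)]
scene heel_face [([0.4427, 0.5032, 0.0114], 0.68), ([0.7042, 0.4545, 0.0122], 0.59), ([0.6122, 0.0289, 0.0184], 0.56)]
top lap [([0.5611, -0.1305, 0.0024], 0.93)]
top short_foot [([0.6186, -0.0587, 0.0103], 0.75)]
top press_pad [([0.4871, -0.2045, 0.0756], 0.82)]
top wedge [([0.6099, -0.0386, 0.0022], 0.91), ([0.6337, 0.4345, 0.0001], 0.81), ([0.4212, 0.4402, 0.0007], 0.68)]
top red_line [([0.6239, 0.4352, 0.0128], 0.96), ([0.4178, 0.4285, 0.0063], 0.93), ([0.6115, -0.0573, 0.0121], 0.87)]
top heel_face [([0.6154, 0.0257, 0.0154], 0.84), ([0.7056, 0.4547, 0.0144], 0.74), ([0.4464, 0.5041, 0.0118], 0.62)]
lap top 0.71 ctr px [408. 199.] world mm [ 547.7 -127.8] [210.7 163.8] ang 83.82
wedge wrist 0.81 ctr px [178.  11.] world mm [412.7 384.4] [37.8 55.5] ang 77.85
wedge wrist 0.8 ctr px [324. 241.] world mm [610.4  -5.5] [73.6 51.4] ang 86.83
{'fx': 286.84735635802866, 'fy': 286.84735635802866, 'cx': 322.3432811159531, 'cy': 199.03375296004972, 'position': [0.6230206452944415, 0.20302460047611565, 0.511529741267124], 'orientation': [0.1263866287699047, 0.991379387949883, -0.034066851415704924, -0.00572528173229112]} 27.25
```

View pics/w3.png

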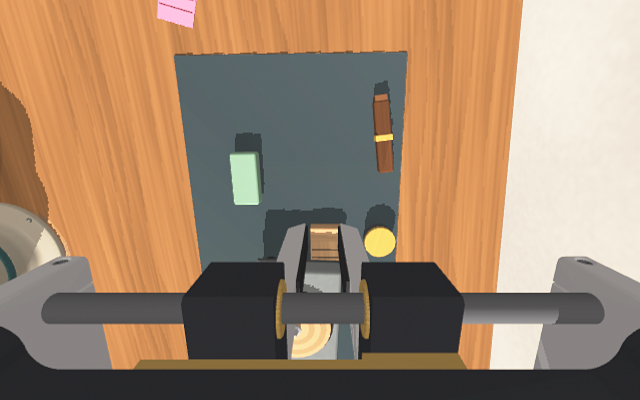

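View pics/s3.png

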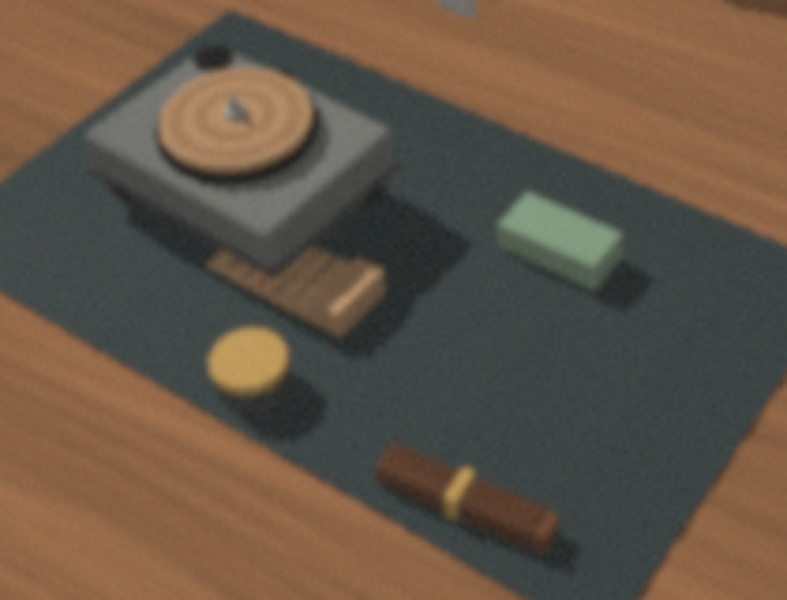

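View pics/t3.png

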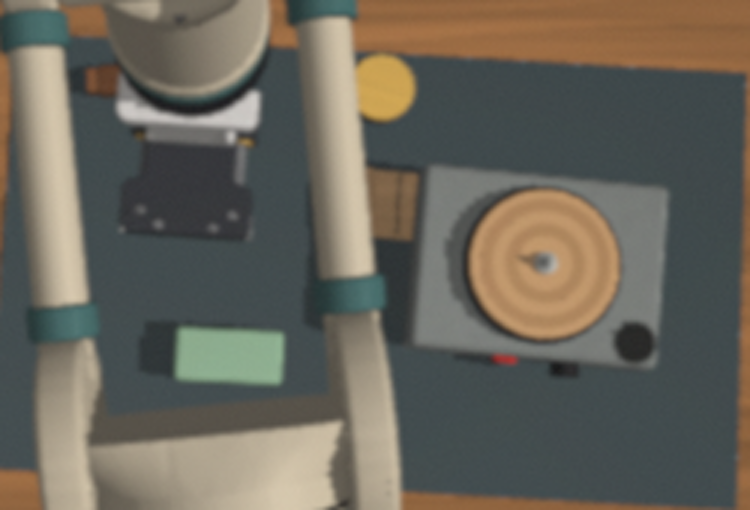

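```bash
python3 - <<'E'
from h import *
c=vision.get_calibration("top")
print(back(c,[[230+634/3-.33,110+342/3-.33]],.078),back(c,[[230+632/3-.33,110+335/3-.33]],.086))
cs=vision.get_calibration("scene")
k=787/210
print(back(cs,[[190+213/k-.4,150+57/3.75-.4]],.078))
# casing top corners in t3 crop
print(back(c,[[230+u/3-.33,110+v/3-.33] for u,v in ((429,166),(668,187),(655,367),(413,346))],.076))
q=down(-.08)
for qq in ([.4915,-.206,.105],[.4915,-.206,.2]):
  for y in (-.08,1.49,-1.65): print(inverse_kinematics(qq,down(y)))
E
```

```text
[[ 0.4906922  -0.20498499  0.078     ]] [[ 0.49596463 -0.2012897   0.086     ]]
[[ 0.49106399 -0.20544473  0.078     ]]
[[ 0.63448601 -0.04276815  0.076     ]
 [ 0.61655147 -0.23674882  0.076     ]
 [ 0.47063941 -0.22185497  0.076     ]
 [ 0.48822771 -0.02771571  0.076     ]]
[-5.27479869e-01  3.15862413e-01  1.78499212e+00 -4.44089210e-16
  1.04073812e+00 -4.47479869e-01]
[-5.27479869e-01  3.15862413e-01  1.78499212e+00 -4.44089210e-16
  1.04073812e+00 -2.01747987e+00]
[-5.27479869e-01  3.15862413e-01  1.78499212e+00 -4.44089210e-16
  1.04073812e+00  1.12252013e+00]
[-5.27479869e-01  2.32271476e-01  1.64401835e+00 -4.44089210e-16
  1.26530283e+00 -4.47479869e-01]
[-5.27479869e-01  2.32271476e-01  1.64401835e+00 -4.44089210e-16
  1.26530283e+00 -2.01747987e+00]
[-5.27479869e-01  2.32271476e-01  1.64401835e+00 -4.44089210e-16
  1.26530283e+00  1.12252013e+00]
```

```bash
python3 - <<'E'
from h import *
q=down(-.085)
gripper_to(0.0)
r.move_to([.491,-.2055,.25],q)
r.move_l([.491,-.2055,.115],vel=0.12)
f0=telemetry.current_wrist_force(); print(f0.round(2),telemetry.current_ee_pos().round(4),telemetry.current_opening())
g=r.move_l([.491,-.2055,.085],vel=0.01,guard=3)
print("contact",g,telemetry.current_ee_pos().round(4),telemetry.current_wrist_force().round(2),telemetry.current_t())
if g:
  z=telemetry.current_ee_pos()[2]
  for i in range(24):
    z-=0.0005
    r.move_l([.491,-.2055,z],vel=0.01)
    f=telemetry.current_wrist_force()
    print(round(z,4),telemetry.current_ee_pos().round(4),f.round(1),round(telemetry.current_t(),2))
    if f[2]-f0[2]>25: break
  for i in range(4):
    r.hold(.3); print(telemetry.current_ee_pos().round(4),telemetry.current_wrist_force().round(1))
s=vision.snapshot("scene"); cv2.imwrite("pics/s4.png",cv2.resize(s[150:310,190:400,::-1],(787,600),interpolation=cv2.INTER_CUBIC))
marks("scene",("short_foot","press_pad","red_line"))
print(telemetry.current_t())
E
```

```text
[-0.49  0.38 -0.03] [ 0.4916 -0.2058  0.1157] 0.0005164442799775896
contact True [ 0.491  -0.2055  0.103 ] [-0.79  0.91  3.72] 31.8583
0.1025 [ 0.491  -0.2056  0.1029] [-1.3  1.1  6.5] 32.11
0.102 [ 0.491  -0.2056  0.1029] [-2.4  0.9  8.1] 32.36
0.1015 [ 0.491  -0.2056  0.1028] [-2.2  1.2 11.1] 32.61
0.101 [ 0.4911 -0.2056  0.1028] [-3.8  1.7 14.3] 32.86
0.1005 [ 0.4911 -0.2056  0.1027] [-3.4  1.9 16.7] 33.11
0.1 [ 0.491  -0.2056  0.1026] [-5.3  2.  20. ] 33.36
0.0995 [ 0.491  -0.2056  0.1026] [-4.3  2.4 22.1] 33.61
0.099 [ 0.4911 -0.2057  0.1026] [-5.1  3.5 25. ] 33.86
[ 0.491  -0.2057  0.1025] [-5.4  2.7 25.3]
[ 0.491  -0.2056  0.1025] [-6.4  2.1 24.6]
[ 0.491  -0.2056  0.1025] [-5.3  3.1 24.3]
[ 0.4911 -0.2056  0.1026] [-5.9  3.4 24.8]
scene short_foot [([0.6227, -0.06, 0.0105], 0.7)]
scene press_pad [([0.4916, -0.2025, 0.0783], 0.79)]
scene red_line [([0.6223, 0.4375, 0.0087], 0.97), ([0.6072, -0.0573, 0.0084], 0.88), ([0.4127, 0.4262, 0.0069], 0.8)]
35.2583
```

View pics/s4.png

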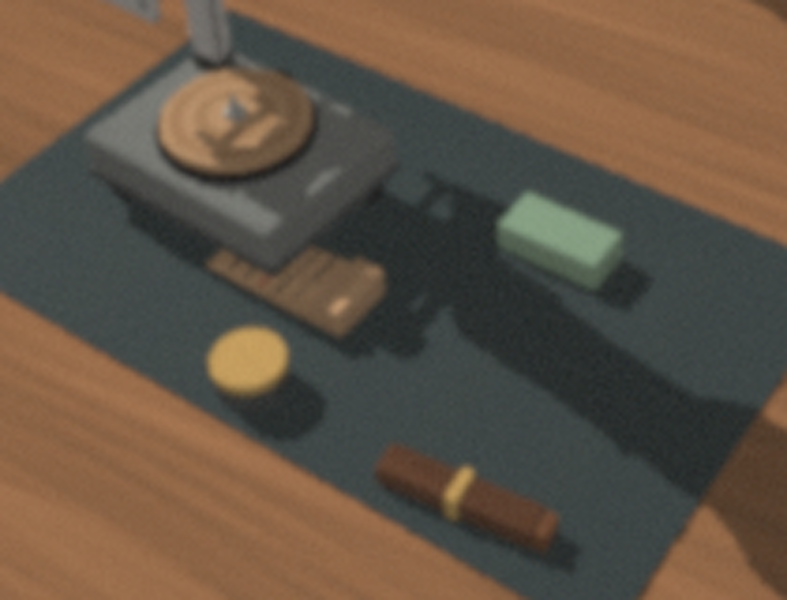

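The pad took 25 N and sank only 0.5 mm, with the fingertips at z = 77.6 mm against 78 mm expected when level, so it is steady. Now I lift off, check and hand in.

```bash
python3 - <<'E'
from h import *
r.move_l([.491,-.2055,.105],vel=0.02)
r.move_l([.491,-.2055,.25],vel=0.12)
r.move_to([.35,-.33,.3],down(-.085))
s=vision.snapshot("scene"); t=vision.snapshot("top")
for n in ("scene","top"): marks(n,("lap","short_foot","press_pad","wedge","red_line","compound_bar","tin","ring_clamp"))
cv2.imwrite("pics/s5.png",cv2.resize(s[150:310,190:400,::-1],(787,600),interpolation=cv2.INTER_CUBIC))
cv2.imwrite("pics/t5.png",cv2.resize(t[110:280,230:480,::-1],(750,510),interpolation=cv2.INTER_CUBIC))
print(telemetry.current_t(),telemetry.current_wrist_force().round(2))
E
```

```text
scene lap []
scene short_foot [([0.6201, -0.0597, 0.012], 0.62)]
scene press_pad [([0.6109, -0.0435, 0.0022], 0.68), ([0.4928, -0.2034, 0.0812], 0.63)]
scene wedge [([0.4265, 0.4391, 0.0002], 0.91), ([0.6353, 0.4351, -0.0026], 0.85), ([0.6133, -0.0394, 0.0018], 0.72)]
scene red_line [([0.4141, 0.4261, 0.0126], 0.9), ([0.6244, 0.4333, 0.0135], 0.72), ([0.613, -0.0557, 0.0106], 0.69)]
scene compound_bar [([0.4823, 0.1182, -0.0008], 0.82)]
scene tin [([0.7105, -0.0069, 0.0066], 0.71)]
scene ring_clamp [([0.7216, 0.1702, 0.0024], 0.85)]
top lap [([0.5585, -0.1299, 0.0031], 0.62)]
top short_foot [([0.6168, -0.0577, 0.0108], 0.93)]
top press_pad [([0.4872, -0.2059, 0.0769], 0.87)]
top wedge [([0.4204, 0.4375, -0.0014], 0.85), ([0.6357, 0.4331, -0.0007], 0.57)]
top red_line [([0.4187, 0.4266, 0.0074], 0.85), ([0.6242, 0.4326, 0.0085], 0.8), ([0.6139, 0.0212, 0.014], 0.66)]
top compound_bar [([0.4912, 0.1201, 0.0009], 0.77)]
top tin [([0.708, -0.0075, 0.0043], 0.9)]
top ring_clamp [([0.7232, 0.1791, 0.0039], 0.87)]
38.7667 [ 1.47 -0.09  0.46]
```

View pics/t5.png

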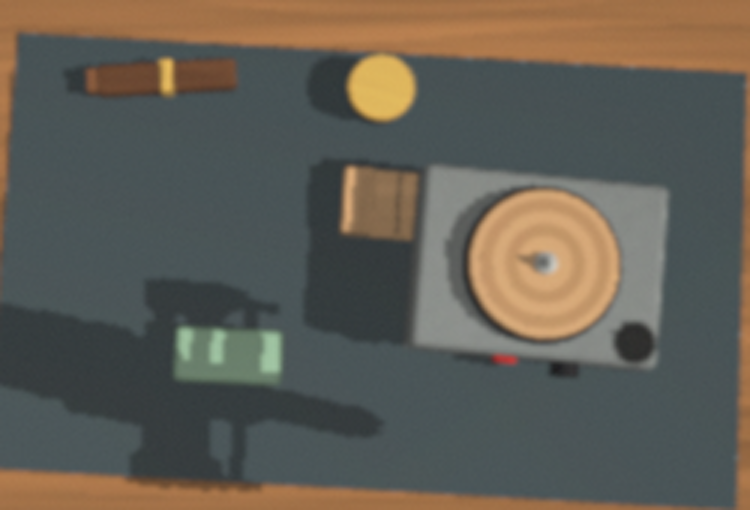

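View pics/s5.png

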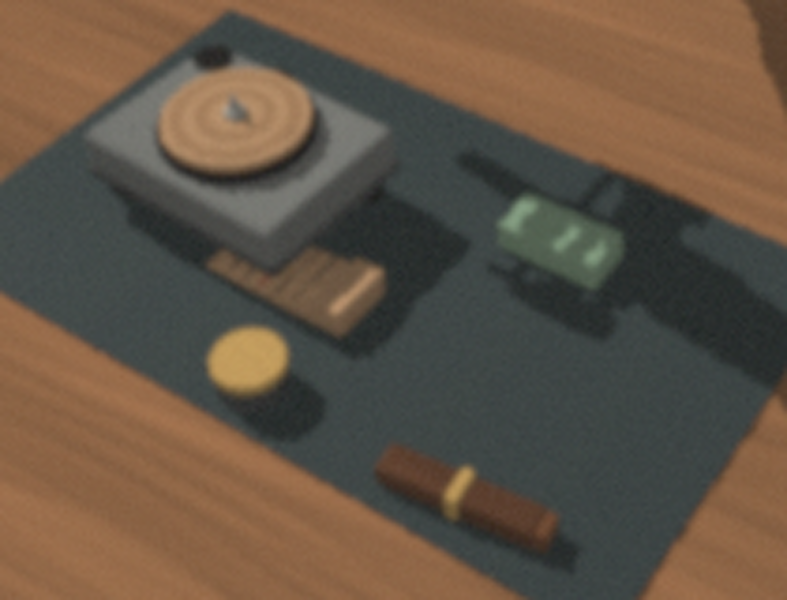

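The machine (top crop corners (429,166) and (668,187)) and the wedge look the same as before the press. The bar, tin and ring clamp haven't moved, and the arm is clear.

```bash
python3 - <<'E'
from h import *
print(r.sign_off(),telemetry.current_t())
E
```

```text
the job is handed in; nothing more can be done
the job is handed in; nothing more can be done
```

The machine now stands level on the wooden wedge, the press on the rubber pad found it steady, and I handed the job in at about 39 s of the 69 s allowed.

- **Wedge:** I pushed it along the mat by its heel, thin edge first. The push force stayed at about 5–6 N until level, then rose to 10.4 N, and I stopped there, about 3 mm after the rise began. The red line is within about 1–2 mm of the brass foot, by the cameras (good to about 4 mm).
- **Press test:** I pressed the pad with closed fingertips at about 25 N and held it for 1.2 s. It gave 0.5 mm, and its top sat at 77.6 mm against 78 mm expected when level.
- **Final pictures:** The machine and wedge look the same before and after the press. The compound bar, tin and ring clamp have not moved, and nothing was touching the arm.
- **Checks that failed or disagreed:**
  - My 1.5 N contact guard did not notice the light wedge on first touch. It slid along unnoticed, and I found its position again from pictures.
  - In the last pictures the networks missed the machine in the scene view and the wedge in the top view. They also gave some low-scored false finds, so I judged those by eye.

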